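# Shut the marked air valve under the sliding cover

### The arm

A 7-joint arm with a two-finger parallel gripper is mounted at the origin on the work surface. World frame = base frame: x ahead of the robot, y to its left, z up, the work surface at z = 0. Lengths are in mm, angles in rad, forces in N, time in s.
With the tool pointing down it reaches from about 350 to 900 mm from the base axis. Payload 8.1 kg.
Tool frame: the origin (TCP) lies at the very end of the fingers, on their centre line; the grasp point (between the pads) lies 19 mm behind it; z points along the fingers, x is the direction in which the jaws open and shut, and the axes are right-handed (so a half turn about z gives the same grasp; the last joint's range is limited). The gripper opens to 92 mm and grips with 3 to 60 N. Pads are 19 mm wide; open, the fingers measure 130 mm over their backs; the gripper's body (75 mm by 190 mm) begins 47 mm behind the grasp point.
Start: joints at [-1.397, 0.434, 0.025, 1.573, -0.012, 1.134, -0.075], TCP at [170.827, 601.216, 204.842] pointing down, gripper open.
Joint ranges: [-2.62, 2.62], [-0.44, 2.09], [-1.27, 1.32], [0.08, 2.57], [-1.32, 4.46], [0.12, 2], [-2.74, 2.74]. Speed limits (rad/s): [2.22, 2.22, 3.01, 3.01, 3.14, 3.14, 3.14].

### API

Orientations are given as a rotation vector (axis times angle).
In Python, from plant import get_state, snapshot, job gives the robot as it stands. The module is installed in compiled form; this text tells all that it offers.
- The arm moves only by the tool step_arm, never from a script. Its argument "moves" is a list that holds one entry, the list of rows, each a list of 5 numbers: the finger opening in m, from 0 to 0.0918, then the shift along the world's x, y, z in m, then the turn about the world's z in rad. In form: [[[grip, x, y, z, turn], ...]]. A call has 1 to 12 rows; each row shifts and turns the pose as measured when the row begins; what a row does not reach is not made up. A row lasts 1/12 s, in which the tool goes at most 41.7 mm and 7.16 degrees, less where a joint would pass 70% of its speed; a pose out of reach is approached as far as the arm can. A call is refused whole if a number of a shift passes 0.0417 or a number of a turn 0.125, either way. A call with a gripper value outside its range is refused whole. The fingers move at their own pace and stop on an object; "newtons" is the grip in N (left out, the last holds). Time passes only in rows, so rows that do not move let the fingers close. It gives the time, the measured TCP pose, the force and the opening at its end, in the units of the state.
- get_state(): the state, without advancing time (a new reading comes with each control period).
- snapshot(name): name is "side" or "top" or "wrist"; returns a dict with "img" (400x640x3 uint8, blue, green, red), "fx", "fy", "cx", "cy" (pixels), "dist_coeffs" ([k1, k2, p1, p2, k3] as OpenCV has them; the pictures are not rectified), "world_from_camera" (4x4, takes a point from camera to world coordinates). Camera axes: x right, y down, z forward; pixel columns grow to the right and rows downward; lengths in mm; the calibration is good to about 2 mm. A picture is of the moment at which its call begins. There is no depth.
- job.finish_job(): hands the job in, once; it reports no verdict.
The state is a dict: "time": time; "joint_positions": joint angles; "joint_vel": joint speeds; "joint_torque": joint torques, N m; "tcp_pos": TCP position; "tool_rot": TCP orientation; "contact_force": force on the tool from outside, world axes, zero at the start; "torque": the same for the moment, N m; "width": opening from 0.0 (shut) to 1.0 (fully open).
Only numpy, scipy, OpenCV 4.12 (cv2) and the standard library are available. Lean on these libraries where they do the work, as an engineer would, in place of code of your own. Each camera call takes 0.05 s, during which the arm holds its last target.

### The job

On the long aluminium box, push the loose flat cover along its guides, without lifting it, until it is up against the far end plate over the circuit board and the two valve handles are uncovered. Then push the marked handle, the one with a round disc on its end, a quarter turn clockwise (seen from above) until it is fully shut against its stop, lying across its pipe. Only push with the fingers; leave the plain handle and everything else on the bench as they are, and finish clear of it all.

Things in the scene. Friction and masses are not known exactly. Their poses are not given: they have to be found in the camera images.
- box: Fixed open-topped aluminium box, 150 mm wide (its x; 126 inside), 400 long (its y), side ribs 74 mm high, end plates at y = +-200 mm 170 wide, 80 high. Origin: centre of underside on the bench, z up. 64 mm high partition at y = 0: valve bay on +y, circuit board (below 40 mm) on -y. Valve pivots at x = +25 mm, one at y = +60, the other at y = +135; which is which varies. Pipe stubs stick out 22 mm.
- cover: Loose flat aluminium cover 136 (x) by 193 (y) by 5 mm, about 0.35 kg, on ledges 64 mm above the bench between 10 mm ribs, 2 mm play each side, axes along the box's. Origin: centre of underside. Starts over the valve bay (origin at box y +85 to +98 mm); against the far end plate it is at box y = -100 mm. A few newtons slide it.
- lip (a point): Centre of the cover's upright push lip, a plate 70 mm wide (box x), 3 mm thick (box y), rising 69 to 89 mm above the bench; the point is 79 mm above the bench, 62 mm towards +y from the cover's origin. Pushing its +y face towards the box's -y slides the cover open.
- marked_pivot (a point): Point on the vertical pivot axis of the marked valve, 45 mm above the bench. The valve's round brass body, 28 mm across, reaches 30 mm height; its pipe runs along box x, up to 23 mm height.
- marked_tip (a point): End of the marked handle, half-way up it, 52 mm from the pivot axis. A straight steel bar 12 mm wide, 36 to 54 mm above the bench, hub 20 mm across; on top near its end a round disc 26 mm across, 4 mm thick, centred 41 mm from the pivot. Open, it points to the box's -x.
- marked_lever (a joint): Angle of the marked handle: 0 = open, pointing to the box's -x along its pipe; grows clockwise from above; 1.571 = shut against its stop, pointing to the box's +y. It starts at 0 to 0.35, stays where it is left, and needs about 3 N at its end.
- plain_tip (a point): End of the plain handle on the other valve, half-way up it, 45 mm above the bench and 52 mm from its pivot: the same steel bar without a disc. It is to be left as it is.
- plain_lever (a joint): Angle of the plain handle, same meaning; starts at 0 to 0.2 (open).
- intake_valve: Bystander: engine valve standing on its head behind the box, head 34 mm across, stem 7 mm, 95 mm tall; origin under its centre.
- exhaust_valve: Bystander: a second engine valve of the same size behind the box; origin under its centre.
- pliers: Bystander: steel locking pliers lying in front of the box, about 190 mm long, 40 mm wide, 20 mm high; origin on the bench under the middle.
- connector: Bystander: white plug housing 30 by 60 by 24 mm in front of the box; origin under its centre.
- trigger_wheel: Bystander: toothed steel disc lying flat right of the box, 154 mm across, 7 mm thick; origin under its centre.
- bar_stock: Bystander: aluminium bar 160 by 40 by 30 mm lying left of the box; origin under its centre.
- screwdriver: Bystander: screwdriver lying left of the box, about 200 mm long, 30 mm high; origin on the bench.
Mind the look-alikes: they are no part of the job. Several things have the shape of the cover; the one meant has the colours described above.

How it is judged:
By the outcome, as a careful person would: the job done as asked, in the order asked, and still so for the second after the job is handed in, with the robot touching nothing.
It also fails if it takes over 48 s, if anything falls off the work surface, if the arm or the gripper's body presses on something with over 40 N, if the wrist force passes 120 N, or if a joint passes its speed limit or range.

## Working session

There is one attempt and no reset: what is moved stays moved. The work goes in short steps, Python scripts to look and compute and a tool call to move; the robot and the scene stay as the last step left them, time stands still between calls to the robot, and variables do not carry over. Pictures are saved under pics/ and viewed, and the job is handed in when it is done.

Besides the shell and the picture viewer there is one more tool, called after "Request:" as name(argument=value, ...), one argument or row to a line, values as JSON. step_arm: Moves the arm, as the interface text tells. Its arguments: {"type":"object","properties":{"moves":{"type":"array","items":{"type":"array","items":{"type":"array","items":{"type":"number"}}}},"newtons":{"type":"number"}},"required":["moves"]}

```bash
mkdir -p pics; ls; python3 - <<'E'
from plant import get_state, snapshot
import cv2,numpy as np,pickle
s=get_state();print({k:np.round(v,3) for k,v in s.items()})
for n in("side","top","wrist"):
    d=snapshot(n);cv2.imwrite(f"pics/{n}0.png",d["img"]);pickle.dump(d,open(f"{n}0.pkl","wb"))
    print(n,d["fx"],d["fy"],d["cx"],d["cy"],d["dist_coeffs"],np.round(d["world_from_camera"],3).tolist())
E
```

```text
pics
{'time': np.float64(0.0), 'joint_positions': array([-1.397,  0.435,  0.025,  1.574, -0.012,  1.134, -0.075]), 'joint_vel': array([ 0.001,  0.001,  0.001, -0.002,  0.   ,  0.001,  0.002]), 'joint_torque': array([ 0.0000e+00, -6.6783e+01,  9.8600e-01, -3.1448e+01, -6.0000e-02,
        4.2000e-02,  0.0000e+00]), 'tcp_pos': array([170.719, 600.646, 204.072]), 'tool_rot': array([ 2.506e+00,  1.893e+00, -2.000e-03]), 'contact_force': array([ 0.001, -0.066,  0.297]), 'torque': array([-0.023,  0.051, -0.076]), 'width': np.float64(0.994)}
side 386.607037127827 386.607037127827 318.2413565527515 198.82673175296134 [-0.06433309  0.          0.          0.          0.        ] [[0.966, -0.181, 0.184, 316.772], [-0.257, -0.727, 0.637, -660.585], [0.018, -0.662, -0.749, 805.278], [0.0, 0.0, 0.0, 1.0]]
top 495.5809363674748 495.5809363674748 325.82861980709384 198.96001220012948 [-0.07131767  0.          0.          0.          0.        ] [[0.028, -0.998, 0.048, 394.523], [-1.0, -0.027, 0.009, -51.22], [-0.008, -0.048, -0.999, 1578.612], [0.0, 0.0, 0.0, 1.0]]
wrist 316.116436858294 316.116436858294 320.42950325410993 201.64189673526695 [-0.06233766  0.          0.          0.          0.        ] [[0.273, 0.92, 0.28, 93.961], [0.962, -0.261, -0.081, 621.611], [-0.002, 0.291, -0.957, 384.595], [0.0, 0.0, 0.0, 1.0]]
```

View pics/side0.png

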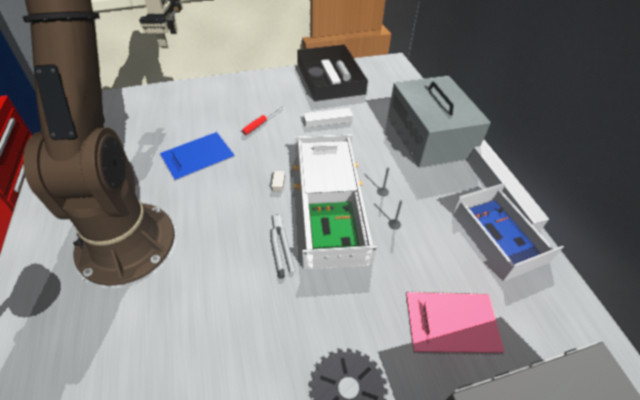

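View pics/top0.png

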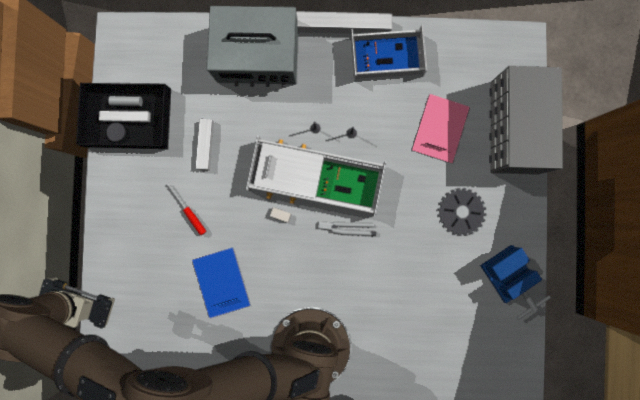

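View pics/wrist0.png

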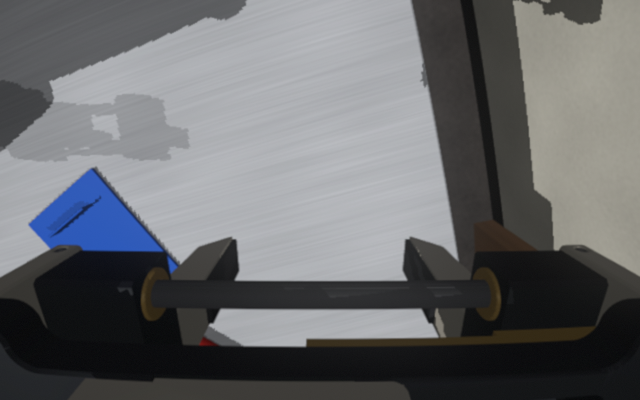

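```bash
python3 - <<'E'
import cv2
a=cv2.imread("pics/top0.png")[125:225,235:395]; cv2.imwrite("pics/top0c.png",cv2.resize(a,None,fx=5,fy=5,interpolation=cv2.INTER_CUBIC))
a=cv2.imread("pics/side0.png")[125:275,280:400]; cv2.imwrite("pics/side0c.png",cv2.resize(a,None,fx=4,fy=4,interpolation=cv2.INTER_CUBIC))
E
```

```text
(no output)
```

View pics/top0c.png

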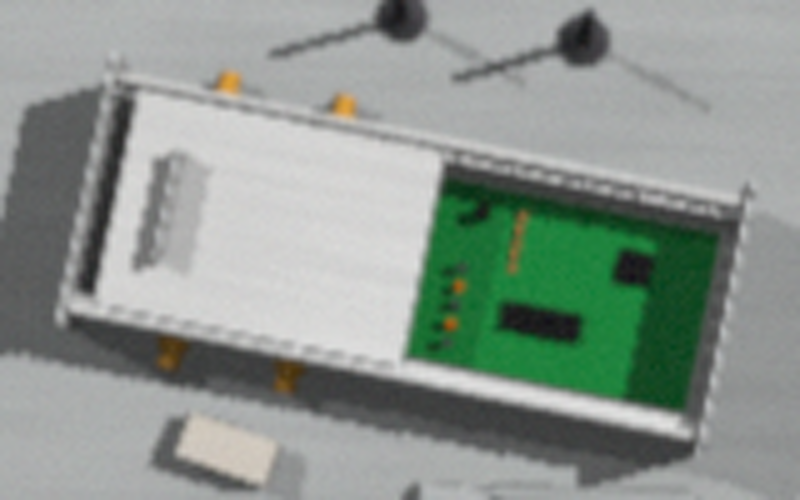

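View pics/side0c.png

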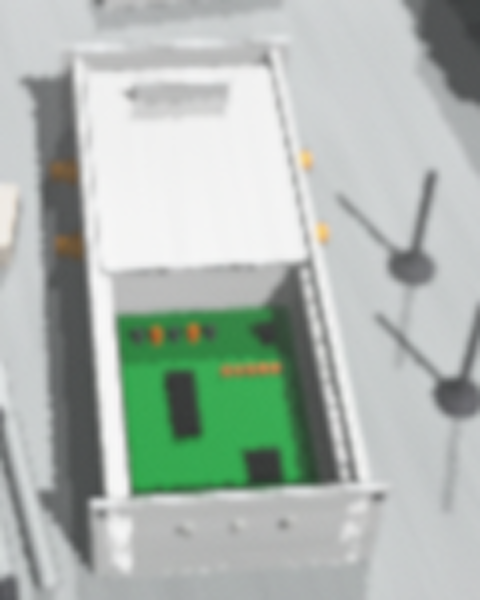

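```bash
cat > h.py <<'E'
import cv2,numpy as np,pickle
from plant import get_state,snapshot
def KD(d): return np.array([[d["fx"],0,d["cx"]],[0,d["fy"],d["cy"]],[0,0,1.]]),np.array(d["dist_coeffs"],float)
def ray(d,uv):
    K,D=KD(d);p=cv2.undistortPoints(np.array([[uv]],float),K,D)[0,0];T=np.array(d["world_from_camera"])
    return T[:3,3],T[:3,:3]@np.array([p[0],p[1],1])
def onz(d,uv,z):
    o,r=ray(d,uv);return o+r*(z-o[2])/r[2]
def tri(l):
    A=np.zeros((3,3));b=np.zeros(3);R=[]
    for d,uv in l:
        o,r=ray(d,uv);r=r/np.linalg.norm(r);P=np.eye(3)-np.outer(r,r);A+=P;b+=P@o;R.append((o,P))
    x=np.linalg.solve(A,b);return x,[round(float(np.linalg.norm(P@(x-o))),1) for o,P in R]
def proj(d,X):
    K,D=KD(d);T=np.linalg.inv(np.array(d["world_from_camera"]));r,_=cv2.Rodrigues(T[:3,:3])
    return cv2.projectPoints(np.array(X,float).reshape(-1,1,3),r,T[:3,3],K,D)[0].reshape(-1,2)
def load(n): return pickle.load(open(n+".pkl","rb"))
def snap(n,k):
    d=snapshot(n);cv2.imwrite(f"pics/{n}{k}.png",d["img"]);pickle.dump(d,open(f"{n}{k}.pkl","wb"));return d
E
python3 - <<'E'
from h import *
t=load("top0");s=load("side0")
T=[(258.4,137.4),(247.4,188.6),(384.4,162.6),(375,214)]
S=[(352.5,135),(298,137),(376.2,247),(303.2,250)]
P=[]
for a,b in zip(T,S):
    print(np.round(tri([(t,a),(s,b)])[0],1),tri([(t,a),(s,b)])[1],np.round(onz(t,a,80),1),np.round(onz(s,b,80),1)); P.append(onz(t,a,80))
P=np.array(P);print(P.mean(0),[np.linalg.norm(P[i]-P[j]) for i,j in((0,1),(2,3),(0,2),(1,3))])
ey=(P[0]+P[1]-P[2]-P[3])/2;print(np.arctan2(-ey[0],ey[1]))
ex=(P[0]+P[2]-P[1]-P[3])/2;print(np.arctan2(ex[1],ex[0]))
E
```

```text
[652.3 172.5  82.3] [4.1, 4.1] [648.8 174.   80. ] [657.5 174.5  80. ]
[494.9 200.8  82.5] [4.0, 4.0] [491.1 201.9  80. ] [499.4 203.3  80. ]
[ 584.3 -213.4   75.5] [2.3, 2.3] [ 581.5 -212.2   80. ] [ 584.9 -216.7   80. ]
[ 423.3 -186.6   83.8] [1.3, 1.3] [ 424.6 -187.1   80. ] [ 422.6 -183.9   80. ]
[536.51773165  -5.85311696  80.        ] [np.float64(160.12914870551822), np.float64(158.89433379550383), np.float64(391.9542574469944), np.float64(394.70320081494157)]
-0.17077205174003746
-0.167010907291302
```

Box is at top px (316,177). Things shaped like the cover are the white plate in the box at top (290,165), the blue plate at (221,282) and the pink plate at (440,128). Only the aluminium/white plate lies in the guides over the valve bay, and the crop confirms it, so that one is the cover. Next I move above the box for close wrist views.

Request:
step_arm(
  moves=[
    [[0.09, 0.025, -0.033, 0.006, -0.12], [0.09, 0.025, -0.033, 0.006, -0.12], [0.09, 0.025, -0.033, 0.006, -0.12], [0.09, 0.025, -0.033, 0.006, -0.12], [0.09, 0.025, -0.033, 0.006, -0.12], [0.09, 0.025, -0.033, 0.006, -0.12], [0.09, 0.025, -0.033, 0.006, -0.12], [0.09, 0.025, -0.033, 0.006, -0.12], [0.09, 0.025, -0.033, 0.006, -0.12], [0.09, 0.025, -0.033, 0.006, -0.12], [0.09, 0.025, -0.033, 0.006, -0.12], [0.09, 0.025, -0.033, 0.006, -0.12]],
  ],
)

```text
time: 1.15
tcp_pos: [458.3, 204.5, 272.2]
tool_rot: [-3.121, 0.291, 0.011]
contact_force: [1.4, 1.0, 0.3]
width: 0.977
```

Request:
step_arm(
  moves=[
    [[0.04, 0.025, -0.038, 0, 0], [0.04, 0.025, -0.038, 0, 0], [0.04, 0.025, -0.038, 0, 0], [0.04, 0.015, -0.035, 0, 0], [0.04, 0, 0, 0, 0], [0.04, 0, 0, 0, 0]],
  ],
)

```text
time: 1.65
tcp_pos: [545.6, 52.6, 273.8]
tool_rot: [-3.119, 0.325, 0.002]
contact_force: [-0.3, 1.4, 1.0]
width: 0.592
```

```bash
python3 - <<'E'
from h import *
snap("wrist",1)
s=get_state();print(s["time"],np.round(s["tcp_pos"],1),np.round(s["joint_positions"],2))
E
```

```text
1.7 [545.5  51.8 273.9] [-0.65  0.27  0.61  1.69 -0.17  1.23 -0.22]
```

View pics/wrist1.png

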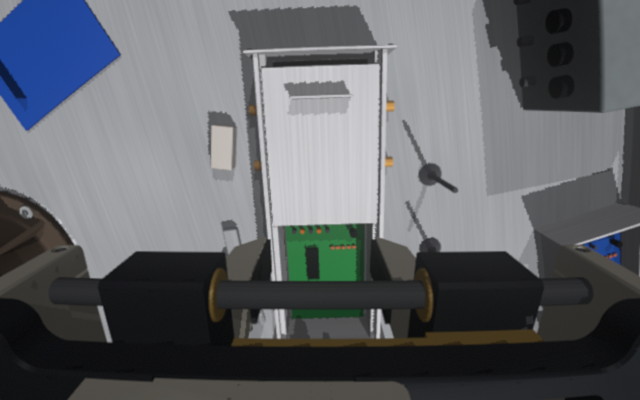

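```bash
python3 - <<'E'
import cv2
a=cv2.imread("pics/wrist1.png")[35:235,235:405]; cv2.imwrite("pics/wrist1c.png",cv2.resize(a,None,fx=3.0,fy=3.0,interpolation=cv2.INTER_CUBIC))
E
```

```text
(no output)
```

View pics/wrist1c.png

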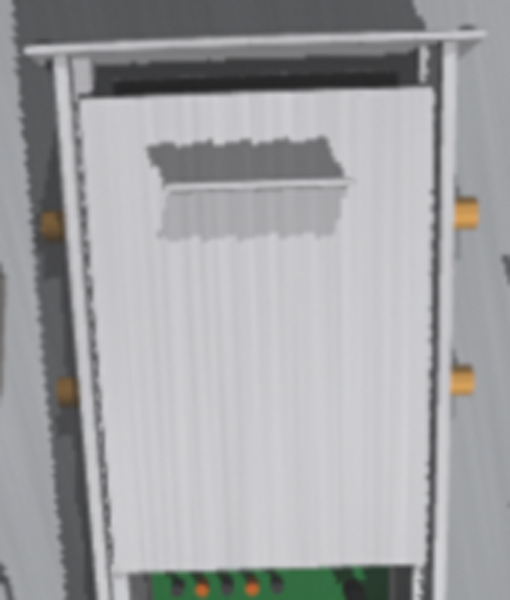

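Request:
step_arm(
  moves=[
    [[0.03, 0.01, 0.035, 0, 0], [0.03, 0.01, 0.035, 0, 0], [0.03, 0, 0.03, 0, 0], [0.03, 0, 0, 0, 0], [0.03, 0, 0, 0, 0]],
  ],
)

```text
time: 2.12
tcp_pos: [562.5, 159.2, 273.6]
tool_rot: [-3.119, 0.324, 0.005]
contact_force: [-0.5, -0.8, -0.0]
width: 0.332
```

```bash
python3 - <<'E'
from h import *
snap("wrist",2)
s=get_state();print(s["time"],np.round(s["tcp_pos"],1),s["width"])
E
```

```text
2.1667 [562.  160.4 273.3] 0.3243758888163335
```

View pics/wrist2.png

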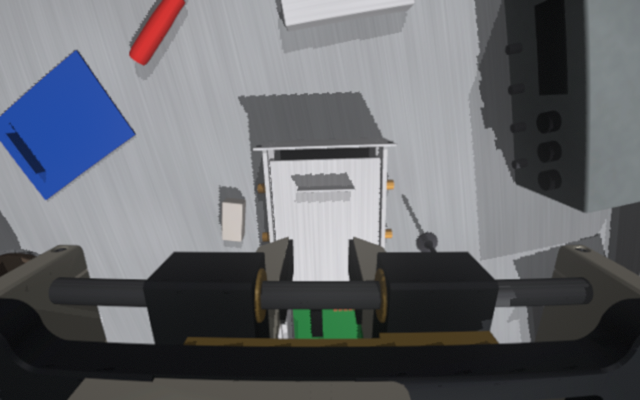

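```bash
python3 - <<'E'
import cv2
a=cv2.imread("pics/wrist2.png")[130:250,240:410]; cv2.imwrite("pics/wrist2c.png",cv2.resize(a,None,fx=4.0,fy=4.0,interpolation=cv2.INTER_CUBIC))
E
```

```text
(no output)
```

View pics/wrist2c.png

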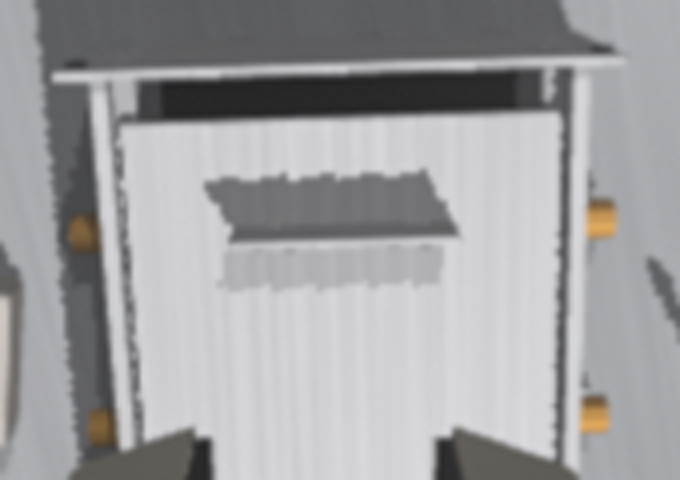

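```bash
python3 - <<'E'
from h import *
a=load("wrist1");b=load("wrist2");t=load("top0")
L=dict(lipL=((289.3,97.3),(297.5,190.3),89),lipR=((352.3,95.3),(355,189),89),covL=((261.7,67.3),(270.8,161),69),covR=((379.7,64.3),(380,158.3),69),epL=((244.3,51.7),(253,149.3),80),epR=((397,46.7),(396.3,145),80))
P={}
for k,(u,v,z) in L.items():
    x,r=tri([(a,u),(b,v)]);P[k]=(onz(a,u,z)+onz(b,v,z))/2
    print(k,np.round(x,1),r,np.round(onz(a,u,z),1),np.round(onz(b,v,z),1),np.round(onz(t,(1,1),z)[:0]))
for l,r in(("lipL","lipR"),("covL","covR"),("epL","epR")):
    d=P[r]-P[l];print(l,np.round((P[l]+P[r])/2,1),np.linalg.norm(d),np.arctan2(d[1],d[0]))
print(onz(t,(266.2,167.2),89))
E
```

```text
lipL [529.2 146.1  84.4] [0.7, 0.7] [528.9 146.   89. ] [530.5 147.2  89. ] []
lipR [598.  133.8  85.6] [0.2, 0.2] [597.5 133.8  89. ] [598.  134.7  89. ] []
covL [504.3 185.6  70.9] [0.2, 0.2] [503.8 186.   69. ] [504.1 185.4  69. ] []
covR [636.1 161.3  69.7] [0.2, 0.2] [636.4 161.4  69. ] [636.  161.2  69. ] []
epL [489.7 204.5  79.6] [0.8, 0.8] [490.6 204.3  80. ] [489.  204.7  80. ] []
epR [656.  174.9  79.2] [0.1, 0.1] [656.  174.8  80. ] [655.7 175.   80. ] []
lipL [563.7 140.4  89. ] 69.16200477354562 -0.17943281161030517
covL [570.1 173.5  69. ] 134.46250285856038 -0.18207507093743924
epL [572.8 189.7  80. ] 168.63947334162413 -0.1763102140895827
[556.90652652 145.6535256   89.        ]
```

Request:
step_arm(
  moves=[
    [[0.02, 0.006, 0.002, -0.03, 0.029], [0.02, 0, 0, -0.035, 0], [0.02, 0, 0, -0.035, 0], [0.02, 0, 0, -0.035, 0], [0.02, 0, 0, -0.025, 0], [0.02, 0, 0, 0, 0], [0.02, 0, 0, 0, 0]],
  ],
)

```text
time: 2.75
tcp_pos: [565.6, 163.3, 110.9]
tool_rot: [-3.12, 0.267, -0.0]
contact_force: [0.6, -0.0, 0.2]
width: 0.218
```

```bash
python3 - <<'E'
from h import *
s=get_state();print(s["time"],np.round(s["tcp_pos"],1),s["width"],s["tool_rot"],s["contact_force"])
E
```

```text
2.75 [565.6 163.3 110.9] 0.21778307909770206 [-3.11984355e+00  2.67414947e-01 -3.09254558e-04] [ 0.62567531 -0.04652237  0.24035462]
```

Request:
step_arm(
  moves=[
    [[0.02, 0.002, -0.001, -0.02, -0.006], [0.02, 0, 0, -0.01, 0], [0.02, 0, 0, -0.003, 0], [0.02, 0, 0, 0, 0]],
  ],
)

```text
time: 3.08
tcp_pos: [570.3, 163.0, 83.0]
tool_rot: [-3.115, 0.276, -0.009]
contact_force: [-1.0, 0.7, -0.3]
width: 0.22
```

```bash
python3 - <<'E'
from h import *
s=get_state();print(s["time"],np.round(s["tcp_pos"],1),s["width"],s["tool_rot"],s["contact_force"])
d=snap("wrist",3);snap("side",3)
a=cv2.imread("pics/side3.png")[125:275,280:400]; b=cv2.resize(a,None,fx=4,fy=4,interpolation=cv2.INTER_CUBIC)
cv2.imwrite("pics/side3c.png",b)
E
```

```text
3.0833 [570.3 163.   83. ] 0.22002023752660843 [-3.11542354  0.27631409 -0.00932601] [-1.00557026  0.68869589 -0.27612882]
```

View pics/wrist3.png

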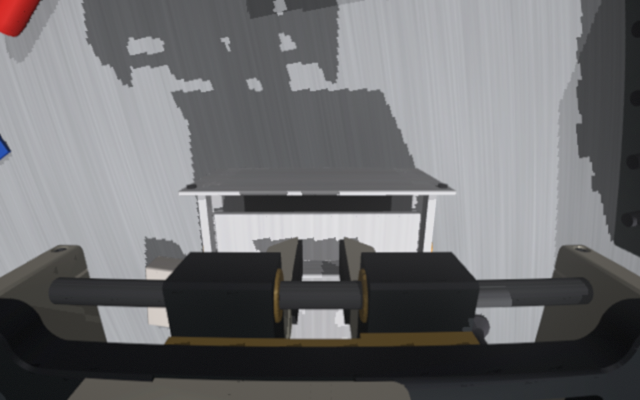

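View pics/side3c.png

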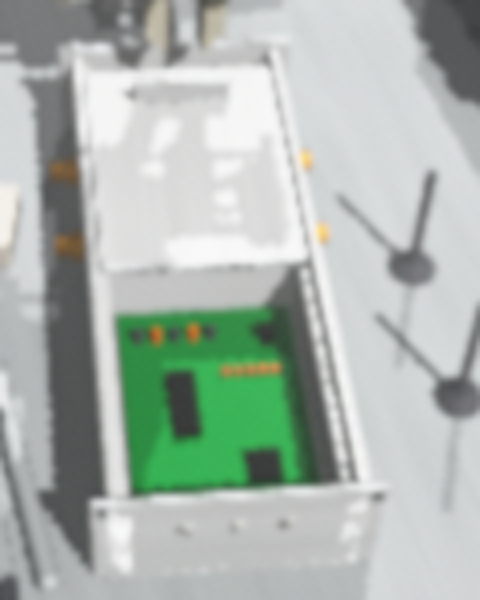

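Request:
step_arm(
  moves=[
    [[0.02, -0.001, 0, -0.005, 0], [0.02, -0.001, -0.006, 0, 0], [0.02, -0.001, -0.006, 0, 0], [0.02, -0.001, -0.006, 0, 0]],
  ],
)

```text
time: 3.52
tcp_pos: [568.0, 146.0, 80.9]
tool_rot: [-3.113, 0.272, -0.017]
contact_force: [-1.0, 0.6, 0.2]
width: 0.221
```

Request:
step_arm(
  moves=[
    [[0.02, -0.003, -0.012, -0.003, 0], [0.02, -0.003, -0.012, 0, 0], [0.02, -0.003, -0.012, 0, 0], [0.02, -0.003, -0.012, 0, 0]],
  ],
)

```text
time: 3.85
tcp_pos: [554.9, 93.3, 78.0]
tool_rot: [-3.113, 0.271, -0.018]
contact_force: [-0.9, -0.7, 0.1]
width: 0.217
```

```bash
python3 - <<'E'
from h import *
snap("side",4);snap("wrist",4)
a=cv2.imread("pics/side4.png")[125:275,280:400]; b=cv2.resize(a,None,fx=4,fy=4,interpolation=cv2.INTER_CUBIC)
cv2.imwrite("pics/side4c.png",b)
E
```

```text
(no output)
```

View pics/side4c.png

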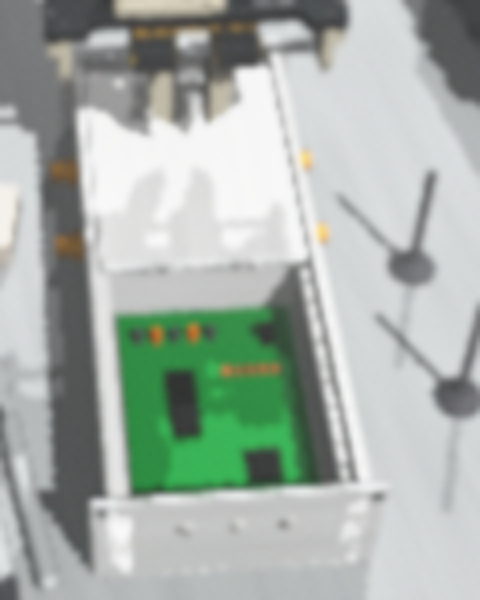

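View pics/wrist4.png

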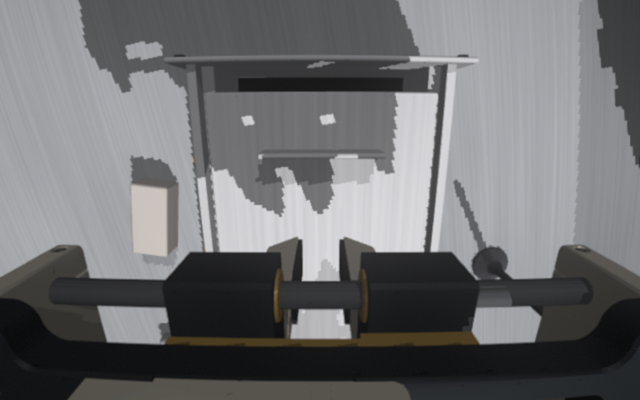

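```bash
python3 - <<'E'
from h import *
s=get_state();print(s["time"],s["tcp_pos"],s["contact_force"],s["tool_rot"])
for n in("side4","wrist4","side3","wrist3"):
    d=load(n);print(n,proj(d,[s["tcp_pos"]]),proj(d,[[570.3,163,83]]),proj(d,[[563.7,140.4,89]]))
w=load("wrist4");T=np.array(w["world_from_camera"]);print(T.round(3))
print(onz(w,(260,157),89),onz(w,(384,153),89))
a=cv2.imread("pics/wrist4.png")[120:300,180:460];cv2.imwrite("pics/wrist4c.png",cv2.resize(a,None,fx=2.8,fy=2.8,interpolation=cv2.INTER_CUBIC))
a=cv2.imread("pics/side4.png")[120:180,290:380];cv2.imwrite("pics/side4d.png",cv2.resize(a,None,fx=8,fy=8,interpolation=cv2.INTER_CUBIC))
E
```

```text
3.95 [554.77560022  91.25755272  78.22284799] [-0.29046145  0.13163102  0.6883947 ] [-3.11311342  0.27699953 -0.0175486 ]
side4 [[326.62337401 159.74454559]] [[325.10968547 141.17294786]] [[325.07719838 144.92752281]]
wrist4 [[322.11599947 234.3025623 ]] [[327.34883309 110.84127258]] [[322.8014489  155.54597803]]
side3 [[326.62337401 159.74454559]] [[325.10968547 141.17294786]] [[325.07719838 144.92752281]]
wrist3 [[317.69185728 330.78768793]] [[321.69012703 236.83841944]] [[317.66938226 275.45277417]]
[[ 9.84000e-01 -1.72000e-01 -3.90000e-02  5.64803e+02]
 [-1.76000e-01 -9.46000e-01 -2.73000e-01  1.63620e+02]
 [ 1.00000e-02  2.75000e-01 -9.61000e-01  2.59855e+02]
 [ 0.00000e+00  0.00000e+00  0.00000e+00  1.00000e+00]]
[530.12231321 145.70973039  89.        ] [596.58460373 135.94057569  89.        ]
```

View pics/wrist4c.png

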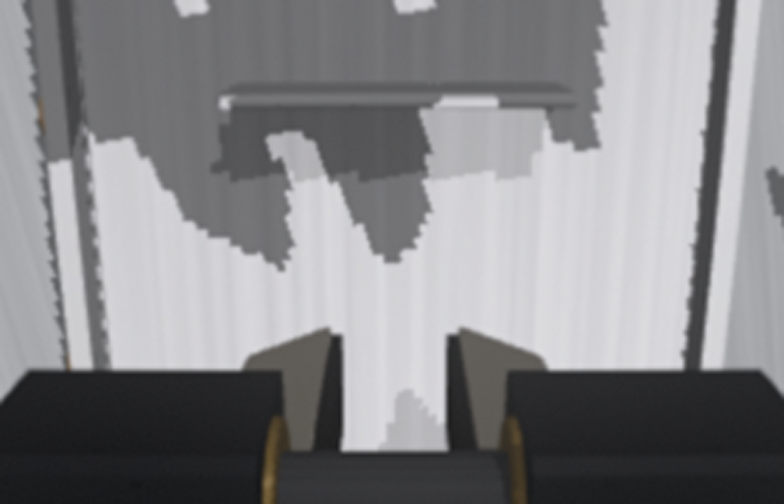

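View pics/side4d.png

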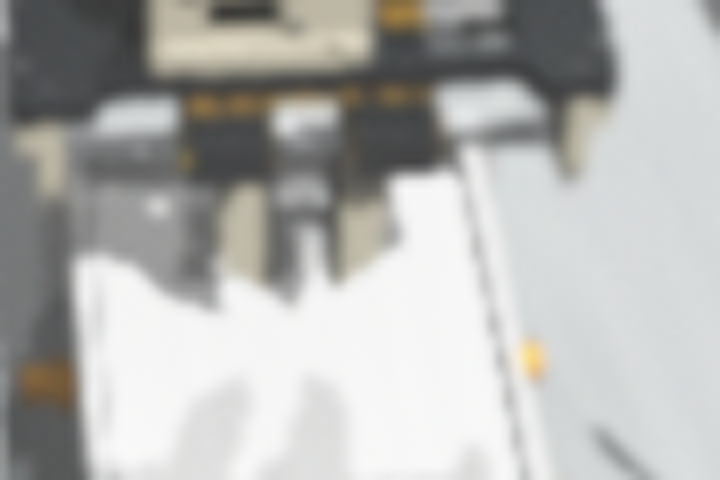

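```bash
python3 - <<'E'
from h import *
s=load("side4");w=load("wrist4")
for a,b in(((320,155),(297,238)),((332.5,155.3),(344.6,238))):
    print(tri([(s,a),(w,b)]))
for z in (78,85,92,100):
    print(z,proj(s,[[554.8,91.3,z]]),proj(w,[[554.8,91.3,z]]),proj(w,[[556.5,100.6,z]]))
E
```

```text
(array([539.31547336,  98.04246406,  93.00329338]), [1.9, 1.9])
(array([569.41084993,  91.4083364 ,  91.21596044]), [1.6, 1.6])
78 [[326.62492208 159.79242771]] [[322.13744569 234.09770008]] [[322.22091556 219.61749975]]
85 [[326.71276004 157.91525035]] [[322.31644245 238.48761159]] [[322.40567535 223.55051097]]
92 [[326.80143125 156.0198301 ]] [[322.50858056 243.20007093]] [[322.60424803 227.7779959 ]]
100 [[326.90380423 153.83097755]] [[322.74617232 249.0277123 ]] [[322.85015806 233.01389029]]
```

The pictures show the fingertips about 14 mm higher than the reported TCP (side/wrist triangulation z≈92 against 78), so the fingers passed just above the lip and moved nothing. I go back behind the lip and lower slowly until I feel the cover.

Request:
step_arm(
  moves=[
    [[0.02, 0, 0, 0.02, 0], [0.02, 0.003, 0.016, 0.01, 0], [0.02, 0.003, 0.018, 0, 0], [0.02, 0.003, 0.018, 0, 0], [0.02, 0.003, 0.012, 0, 0], [0.02, 0, 0, 0, 0], [0.02, 0, 0, 0, 0]],
  ],
)

```text
time: 4.53
tcp_pos: [566.8, 155.2, 110.1]
tool_rot: [-3.111, 0.285, -0.017]
contact_force: [-0.3, -0.3, 0.1]
width: 0.22
```

Request:
step_arm(
  moves=[
    [[0.02, 0.001, 0.008, -0.012, 0], [0.02, 0, 0, -0.012, 0], [0.02, 0, 0, -0.01, 0], [0.02, 0, 0, 0, 0]],
  ],
)

```text
time: 4.87
tcp_pos: [567.1, 161.2, 72.0]
tool_rot: [-3.112, 0.288, -0.016]
contact_force: [-0.8, -0.6, 0.2]
width: 0.219
```

Request:
step_arm(
  moves=[
    [[0.02, 0, 0, -0.005, 0], [0.02, 0, 0, -0.003, 0]],
  ],
)

```text
time: 5.03
tcp_pos: [566.4, 159.6, 62.2]
tool_rot: [-3.113, 0.291, -0.013]
contact_force: [0.8, 0.6, -0.3]
width: 0.218
```

Request:
step_arm(
  moves=[
    [[0.02, 0, 0, -0.003, 0], [0.02, 0, 0, -0.002, 0]],
  ],
)

```text
time: 5.2
tcp_pos: [566.2, 158.6, 56.3]
tool_rot: [-3.114, 0.293, -0.012]
contact_force: [0.5, 0.2, 0.7]
width: 0.22
```

Request:
step_arm(
  moves=[
    [[0.02, 0, -0.003, 0.004, 0], [0.02, -0.001, -0.005, 0, 0], [0.02, -0.001, -0.005, 0, 0], [0.02, -0.001, -0.006, 0, 0], [0.02, -0.001, -0.006, 0, 0]],
  ],
)

```text
time: 5.62
tcp_pos: [562.8, 134.0, 61.3]
tool_rot: [-3.112, 0.289, -0.015]
contact_force: [0.5, 1.3, 0.1]
width: 0.219
```

```bash
python3 - <<'E'
from h import *
snap("side",5);snap("wrist",5)
a=cv2.imread("pics/side5.png")[125:275,280:400]; b=cv2.resize(a,None,fx=3,fy=3,interpolation=cv2.INTER_CUBIC)
cv2.imwrite("pics/side5c.png",b)
E
```

```text
(no output)
```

View pics/side5c.png

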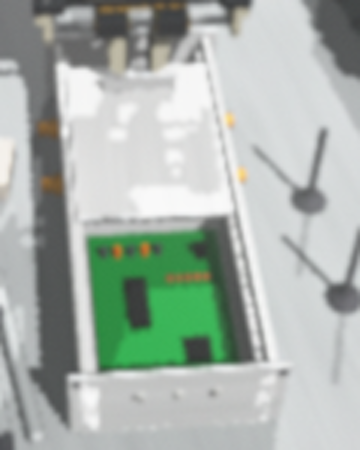

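View pics/wrist5.png

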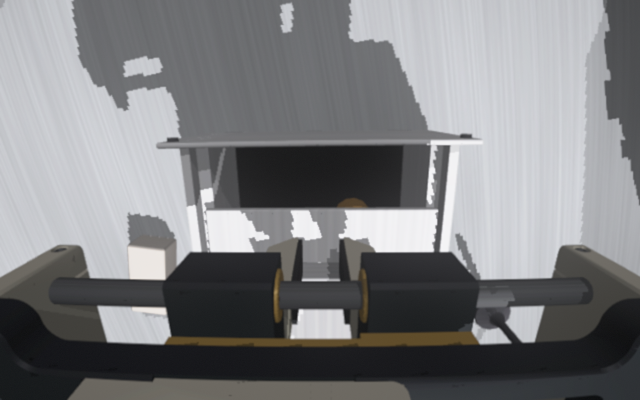

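Request:
step_arm(
  moves=[
    [[0.02, -0.002, -0.012, 0, 0], [0.02, -0.002, -0.012, 0, 0], [0.02, -0.002, -0.012, 0, 0], [0.02, -0.002, -0.012, 0, 0], [0.02, -0.002, -0.012, 0, 0], [0.02, -0.002, -0.012, 0, 0], [0.02, 0, 0, 0, 0]],
  ],
)

```text
time: 6.3
tcp_pos: [549.0, 53.8, 61.6]
tool_rot: [-3.112, 0.293, -0.015]
contact_force: [0.4, -0.3, 0.2]
width: 0.218
```

Request:
step_arm(
  moves=[
    [[0.02, -0.002, -0.012, 0, 0], [0.02, -0.002, -0.012, 0, 0], [0.02, -0.002, -0.012, 0, 0], [0.02, -0.002, -0.012, 0, 0], [0.02, -0.002, -0.012, 0, 0], [0.02, 0, 0, 0, 0]],
  ],
)

```text
time: 6.8
tcp_pos: [538.0, -11.5, 61.7]
tool_rot: [-3.111, 0.292, -0.015]
contact_force: [0.5, -0.3, 0.0]
width: 0.217
```

Request:
step_arm(
  moves=[
    [[0.02, -0.001, -0.005, 0, 0], [0.02, -0.001, -0.005, 0, 0], [0.02, -0.001, -0.005, 0, 0]],
  ],
)

```text
time: 7.05
tcp_pos: [535.1, -26.6, 61.7]
tool_rot: [-3.11, 0.291, -0.015]
contact_force: [1.1, 2.0, 0.1]
width: 0.214
```

Request:
step_arm(
  moves=[
    [[0.02, -0.001, -0.003, 0, 0], [0.02, -0.001, -0.003, 0, 0]],
  ],
)

```text
time: 7.22
tcp_pos: [533.0, -29.1, 61.7]
tool_rot: [-3.105, 0.287, -0.013]
contact_force: [2.1, 16.8, 1.0]
width: 0.221
```

Request:
step_arm(
  moves=[
    [[0.02, 0.001, 0.006, 0, 0], [0.02, 0.001, 0.006, 0.0, 0], [0.02, 0, 0, 0.03, 0], [0.02, 0, 0, 0.035, 0], [0.02, 0, 0, 0.035, 0], [0.02, 0, 0, 0.02, 0], [0, 0, 0, 0, 0]],
  ],
)

```text
time: 7.8
tcp_pos: [532.3, -15.9, 184.5]
tool_rot: [-3.11, 0.285, -0.004]
contact_force: [1.8, -0.7, -0.2]
width: 0.184
```

```bash
python3 - <<'E'
from h import *
s=get_state();print(s["time"],s["tcp_pos"],s["contact_force"],s["tool_rot"])
snap("side",6);snap("wrist",6);snap("top",6)
a=cv2.imread("pics/side6.png")[125:275,280:400]; b=cv2.resize(a,None,fx=4,fy=4,interpolation=cv2.INTER_CUBIC)
cv2.imwrite("pics/side6c.png",b)
E
```

```text
7.8 [532.25637832 -15.88306069 184.48858346] [ 1.77395231 -0.73105458 -0.1595763 ] [-3.11001945  0.28455476 -0.0036181 ]
```

View pics/side6c.png

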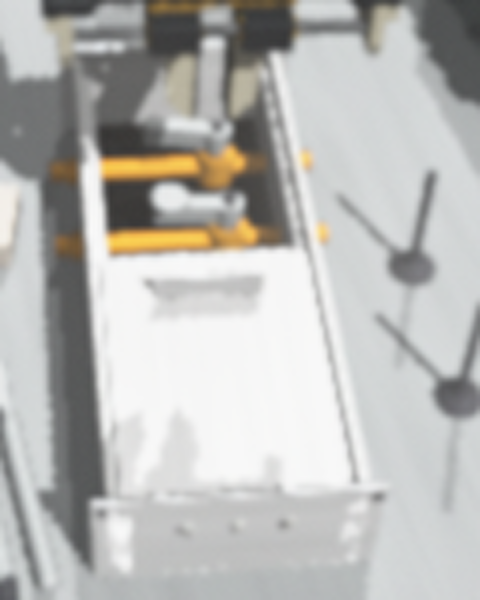

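View pics/wrist6.png

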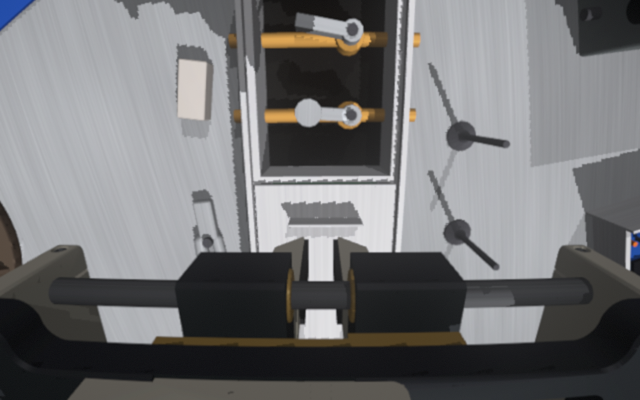

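```bash
python3 - <<'E'
from h import *
a=cv2.imread("pics/wrist6.png")[0:240,220:420]; cv2.imwrite("pics/wrist6c.png",cv2.resize(a,None,fx=2.5,fy=2.5,interpolation=cv2.INTER_CUBIC))
w=load("wrist6");bc=np.array([537.4,-7.1]);ey=np.array([.177,.984]);ex=np.array([.984,-.177])
def box(p): q=np.array(p[:2])-bc;return np.round([q@ex,q@ey],1)
for n,uv,z in(("lipL",(288,221),89),("lipR",(361,223),89),("disc",(308,112),58),("hubM",(351,114),54),("hubP",(352,30),54),("tipP",(297,20),54)):
    print(n,onz(w,uv,z).round(1),box(onz(w,uv,z)))
E
```

```text
lipL [497.4 -32.5  89. ] [-34.8 -32.1]
lipR [563.5 -46.7  89. ] [ 32.7 -34.3]
disc [533.1  59.9  58. ] [-16.1  65.1]
hubM [572.8  50.7  54. ] [24.6 63.1]
hubP [585.6 123.6  54. ] [ 24.3 137.2]
tipP [538.5 140.8  54. ] [-25.1 145.7]
```

View pics/wrist6c.png

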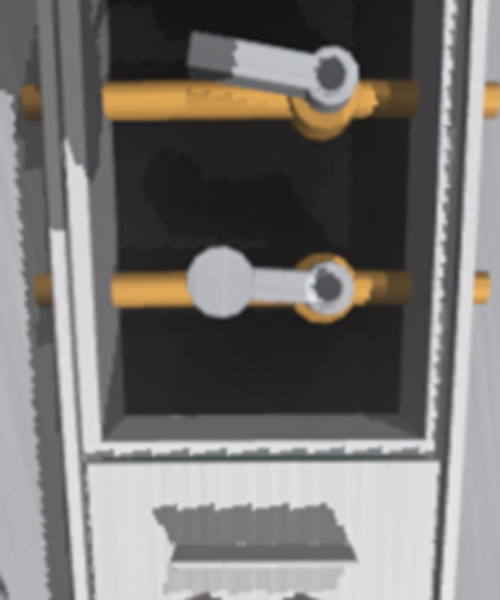

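Request:
step_arm(
  moves=[
    [[0, 0.002, 0.02, 0, 0], [0, 0.002, 0.02, 0, 0], [0, 0, 0, 0, 0], [0, 0, 0, 0, 0]],
  ],
)

```text
time: 8.28
tcp_pos: [530.3, 24.4, 174.5]
tool_rot: [-3.114, 0.288, 0.019]
contact_force: [-1.1, 0.0, 0.4]
width: 0.006
```

```bash
python3 - <<'E'
from h import *
s=get_state();print(s["time"],s["tcp_pos"],s["contact_force"],s["tool_rot"],s["width"])
snap("wrist",7)
E
```

```text
8.2833 [530.33889417  24.44784859 174.46330479] [-1.13435096  0.02306184  0.44994891] [-3.1143852   0.28843914  0.01886316] 0.0056926969018423965
```

View pics/wrist7.png

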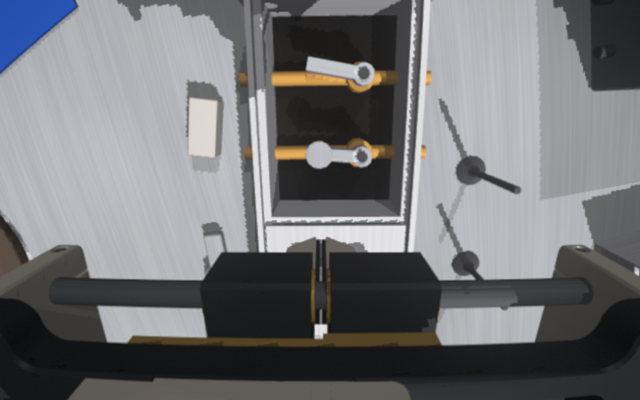

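```bash
python3 - <<'E'
from h import *
a=cv2.imread("pics/wrist7.png")[0:240,230:440]; cv2.imwrite("pics/wrist7c.png",cv2.resize(a,None,fx=2.5,fy=2.5,interpolation=cv2.INTER_CUBIC))
t=cv2.imread("pics/top6.png")[125:225,235:395]; cv2.imwrite("pics/top6c.png",cv2.resize(t,None,fx=5,fy=5,interpolation=cv2.INTER_CUBIC))
bc=np.array([537.4,-7.1]);ey=np.array([.177,.984]);ex=np.array([.984,-.177])
def box(p): q=np.array(p[:2])-bc;return np.round([q@ex,q@ey],1)
A=load("wrist6");B=load("wrist7")
for n,u,v,z in(("disc",(308,112),(319,153.5),58),("hubM",(351,114),(361,155),54),("hubP",(352,30),(364,72.5),54),("tipP",(297,20),(308,64.5),54)):
    x,r=tri([(A,u),(B,v)]);print(n,x.round(1),r,box(x),"plane",onz(B,v,z).round(1),box(onz(A,u,z)),box(onz(B,v,z)))
E
```

```text
disc [533.   59.9  53.4] [0.1, 0.1] [-16.2  65.1] plane [533.3  60.5  58. ] [-16.1  65.1] [-16.   65.8]
hubM [573.   50.6  49.5] [0.3, 0.3] [24.8 63.1] plane [572.3  51.3  54. ] [24.6 63.1] [24.  63.7]
hubP [586.6 124.7  49.1] [0.4, 0.4] [ 25.1 138.4] plane [586.3 124.3  54. ] [ 24.3 137.2] [ 24.9 137.9]
tipP [538.4 139.4  59.3] [0.1, 0.1] [-24.9 144.3] plane [538.2 140.1  54. ] [-25.1 145.7] [-25.3 145. ]
```

View pics/wrist7c.png

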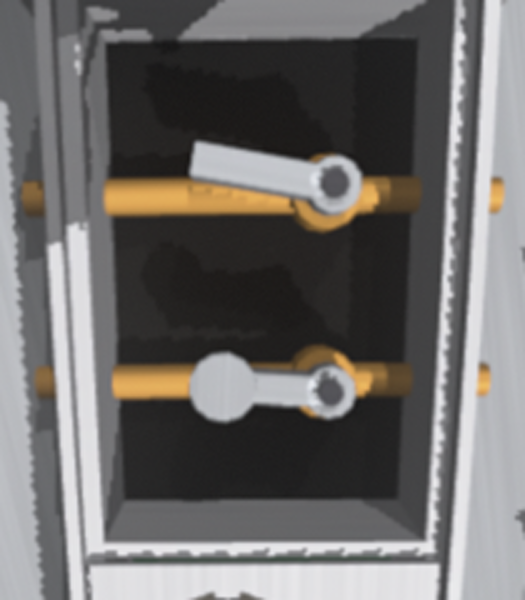

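View pics/top6c.png

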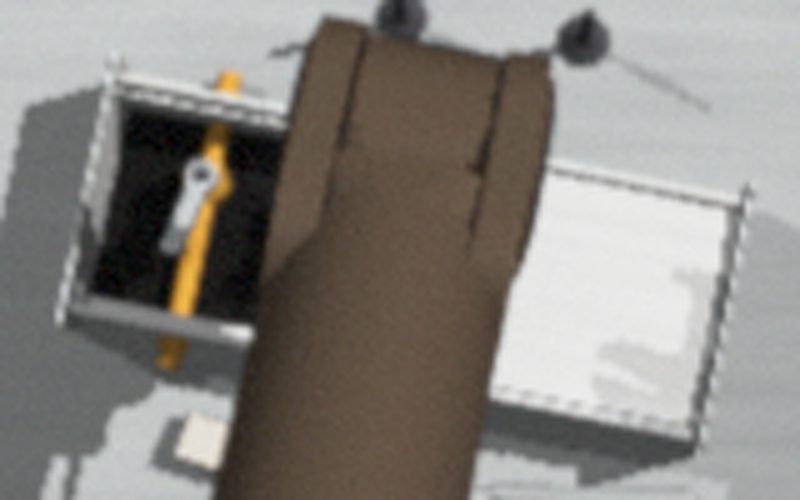

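Request:
step_arm(
  moves=[
    [[0, -0.002, 0.004, -0.02, 0], [0, 0, 0, -0.025, 0], [0, 0, 0, -0.025, 0], [0, 0, 0, -0.015, 0], [0, 0, 0, 0, 0], [0, 0, 0, 0, 0]],
  ],
)

```text
time: 8.83
tcp_pos: [525.9, 23.5, 83.3]
tool_rot: [-3.117, 0.296, 0.025]
contact_force: [-0.5, -0.1, 0.9]
width: 0.004
```

```bash
python3 - <<'E'
from h import *
s=get_state();print(s["time"],s["tcp_pos"],s["contact_force"],s["tool_rot"],s["width"])
bc=np.array([537.4,-7.1]);ey=np.array([.177,.984]);ex=np.array([.984,-.177])
q=s["tcp_pos"][:2]-bc;print(q@ex,q@ey)
snap("wrist",8);snap("side",8)
a=cv2.imread("pics/side8.png")[125:225,280:380]; cv2.imwrite("pics/side8c.png",cv2.resize(a,None,fx=6,fy=6,interpolation=cv2.INTER_CUBIC))
E
```

```text
8.8333 [525.88923876  23.500746    83.31038334] [-0.51349399 -0.06361483  0.89371595] [-3.1174641   0.29581092  0.02494989] 0.003612928358761264
-16.742921097511946 28.07372932138756
```

View pics/wrist8.png

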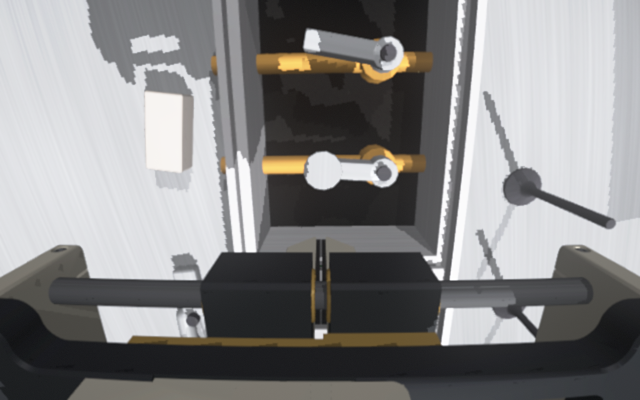

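View pics/side8c.png

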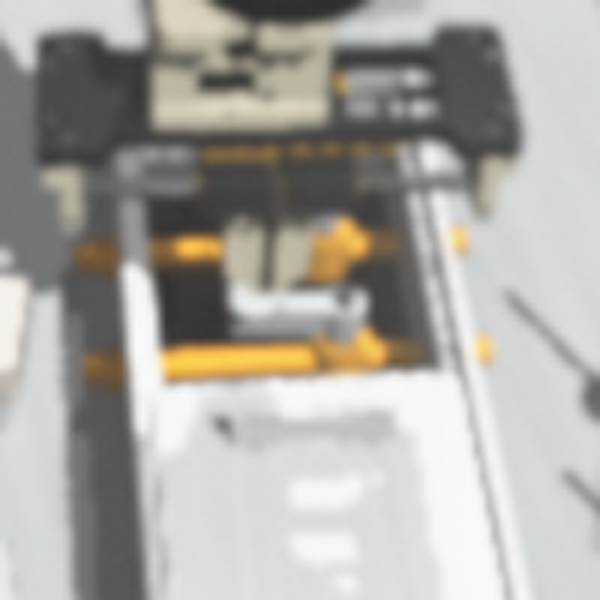

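```bash
python3 - <<'E'
from h import *
s=load("side8")
for z in(83,90,97,105,112,120): print(z,proj(s,[[525.9,23.5,z]]),proj(s,[[524.3,14.2,z]]))
E
```

```text
83 [[323.10313693 177.26384352]] [[323.45759452 179.83161454]]
90 [[323.17765848 175.37747746]] [[323.5344416  177.94671316]]
97 [[323.25293664 173.4716422 ]] [[323.61207394 176.04221111]]
105 [[323.33990921 171.26933945]] [[323.70177273 173.84126539]]
112 [[323.41684547 169.32081914]] [[323.78112625 171.89378156]]
120 [[323.50574229 167.06896436]] [[323.87282273 169.64293255]]
```

Request:
step_arm(
  moves=[
    [[0, 0.002, 0.006, -0.015, 0], [0, 0, 0, -0.018, 0], [0, 0, 0, -0.014, 0], [0, 0, 0, 0, 0], [0, 0, 0, 0, 0]],
  ],
)

```text
time: 9.35
tcp_pos: [533.9, 29.5, 42.1]
tool_rot: [-3.114, 0.297, 0.006]
contact_force: [-0.3, -0.4, -0.5]
width: 0.003
```

```bash
cat >> h.py <<'E'
bc=np.array([537.4,-7.1]);ey=np.array([.177,.984]);ex=np.array([.984,-.177])
def st():
    s=get_state();q=s["tcp_pos"][:2]-bc;print(round(s["time"],2),s["tcp_pos"].round(1),"box",round(q@ex,1),round(q@ey,1),"F",s["contact_force"].round(1),s["tool_rot"].round(3));return s
E
python3 - <<'E'
from h import *
st()
snap("wrist",9);snap("side",9)
a=cv2.imread("pics/side9.png")[125:225,280:380]; cv2.imwrite("pics/side9c.png",cv2.resize(a,None,fx=6,fy=6,interpolation=cv2.INTER_CUBIC))
E
```

```text
9.35 [533.9  29.5  42.1] box -10.0 35.4 F [-0.3 -0.4 -0.5] [-3.114  0.297  0.006]
```

View pics/wrist9.png

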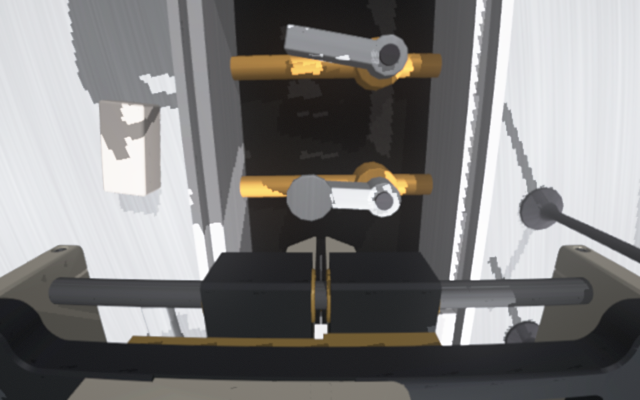

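View pics/side9c.png

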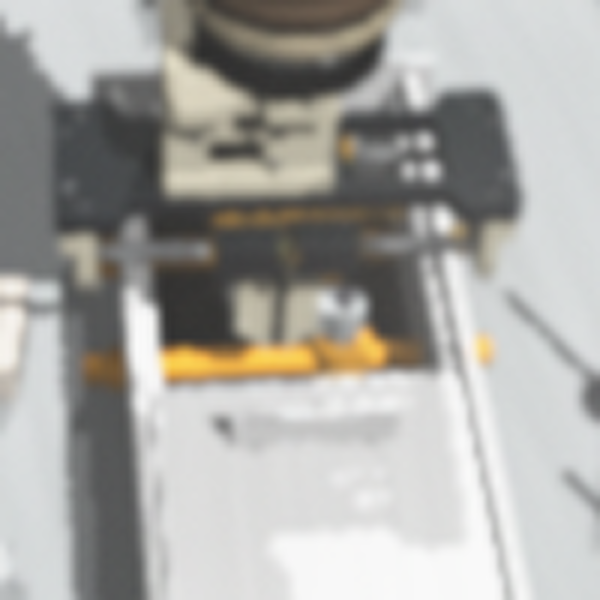

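Request:
step_arm(
  moves=[
    [[0, -0.005, 0.001, -0.008, 0], [0, -0.001, 0, -0.004, 0], [0, 0, 0, 0, 0]],
  ],
)

```text
time: 9.7
tcp_pos: [529.2, 30.9, 32.0]
tool_rot: [-3.112, 0.296, -0.002]
contact_force: [0.2, -0.9, -0.6]
width: 0.002
```

```bash
python3 - <<'E'
from h import *
st()
E
```

```text
9.7 [529.2  30.9  32. ] box -14.8 35.9 F [ 0.2 -0.9 -0.6] [-3.112e+00  2.960e-01 -2.000e-03]
```

Request:
step_arm(
  moves=[
    [[0, -0.002, 0.005, -0.002, 0], [0, -0.002, 0.005, 0, 0], [0, -0.002, 0.005, 0, 0], [0, 0, 0, 0, 0]],
  ],
)

```text
time: 10.03
tcp_pos: [523.4, 45.4, 30.2]
tool_rot: [-3.113, 0.299, -0.005]
contact_force: [-0.7, -1.3, 0.8]
width: 0.005
```

```bash
python3 - <<'E'
from h import *
st()
snap("wrist",10)
E
```

```text
10.03 [523.4  45.4  30.2] box -23.0 49.2 F [-0.7 -1.3  0.8] [-3.113  0.299 -0.005]
```

View pics/wrist10.png

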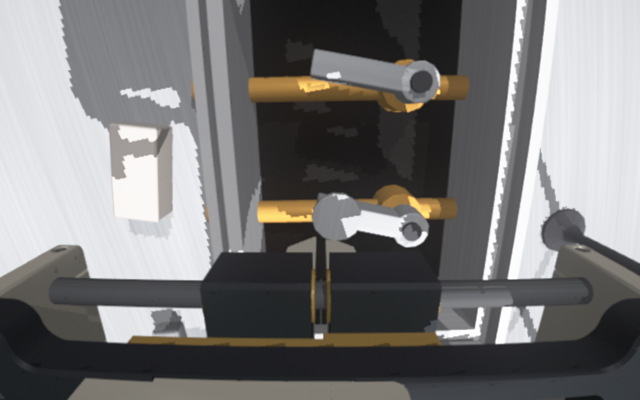

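Request:
step_arm(
  moves=[
    [[0, -0.001, 0.006, 0, 0], [0, 0, 0.006, 0, 0], [0, 0, 0.006, 0, 0], [0, 0, 0, 0, 0]],
  ],
)

```text
time: 10.42
tcp_pos: [522.0, 63.4, 30.5]
tool_rot: [-3.114, 0.302, -0.004]
contact_force: [-0.9, -0.9, 1.4]
width: 0.005
```

```bash
python3 - <<'E'
from h import *
st()
snap("wrist",11)
E
```

```text
10.42 [522.   63.4  30.5] box -27.6 66.6 F [-0.9 -0.9  1.4] [-3.114  0.302 -0.004]
```

View pics/wrist11.png

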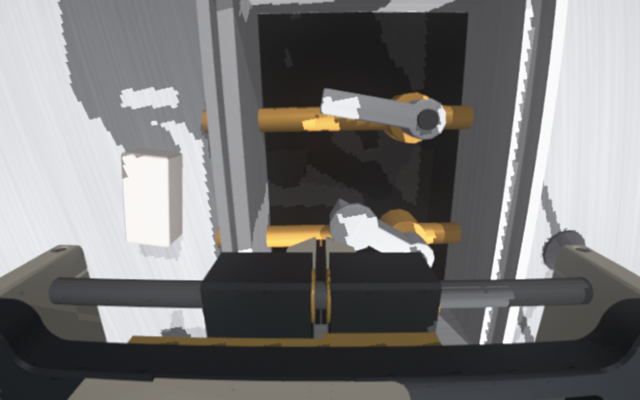

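Request:
step_arm(
  moves=[
    [[0, 0.002, 0.006, 0, 0], [0, 0.003, 0.006, 0, 0], [0, 0.003, 0.005, 0, 0], [0, 0, 0, 0, 0]],
  ],
)

```text
time: 10.8
tcp_pos: [529.3, 82.0, 30.5]
tool_rot: [-3.114, 0.302, -0.0]
contact_force: [-0.9, -0.4, 2.2]
width: 0.004
```

```bash
python3 - <<'E'
from h import *
st()
snap("wrist",12)
E
```

```text
10.8 [529.3  82.   30.5] box -23.7 86.2 F [-0.9 -0.4  2.2] [-3.114  0.302 -0.   ]
```

View pics/wrist12.png

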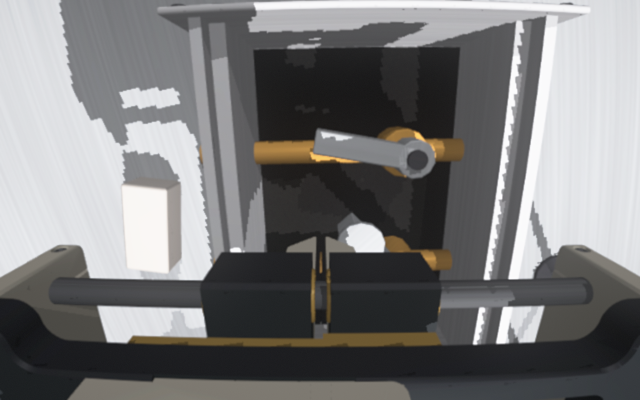

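Request:
step_arm(
  moves=[
    [[0, 0.005, 0.003, 0, 0], [0, 0.005, 0.003, 0, 0], [0, 0.004, 0.002, 0, 0], [0, 0, 0, 0, 0]],
  ],
)

```text
time: 11.18
tcp_pos: [542.4, 91.6, 30.2]
tool_rot: [-3.113, 0.3, 0.006]
contact_force: [-2.1, 0.4, 3.8]
width: 0.004
```

```bash
python3 - <<'E'
from h import *
st()
snap("wrist",13)
E
```

```text
11.18 [542.4  91.6  30.2] box -12.6 98.0 F [-2.1  0.4  3.8] [-3.113  0.3    0.006]
```

View pics/wrist13.png

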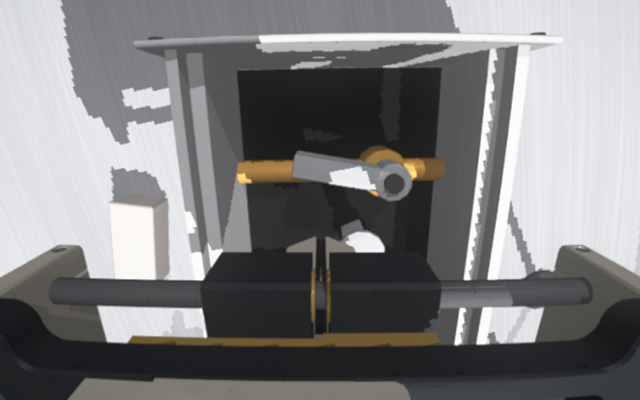

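Request:
step_arm(
  moves=[
    [[0, 0.004, 0, 0, 0], [0, 0.004, 0, 0, 0]],
  ],
)

```text
time: 11.4
tcp_pos: [548.6, 93.3, 30.0]
tool_rot: [-3.112, 0.298, 0.011]
contact_force: [-5.5, 3.9, 6.0]
width: 0.003
```

Request:
step_arm(
  moves=[
    [[0, 0.004, 0, 0, 0], [0, 0.004, 0, 0, 0]],
  ],
)

```text
time: 11.57
tcp_pos: [555.8, 95.1, 30.0]
tool_rot: [-3.11, 0.296, 0.015]
contact_force: [-4.5, 1.3, 4.5]
width: 0.003
```

```bash
python3 - <<'E'
from h import *
st()
snap("wrist",14);snap("side",14)
a=cv2.imread("pics/side14.png")[125:225,280:380]; cv2.imwrite("pics/side14c.png",cv2.resize(a,None,fx=6,fy=6,interpolation=cv2.INTER_CUBIC))
E
```

```text
11.57 [555.8  95.1  30. ] box -0.0 103.8 F [-4.5  1.3  4.5] [-3.11   0.296  0.015]
```

View pics/wrist14.png

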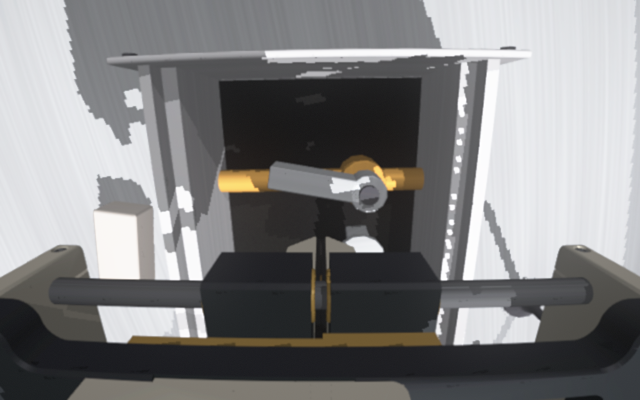

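View pics/side14c.png

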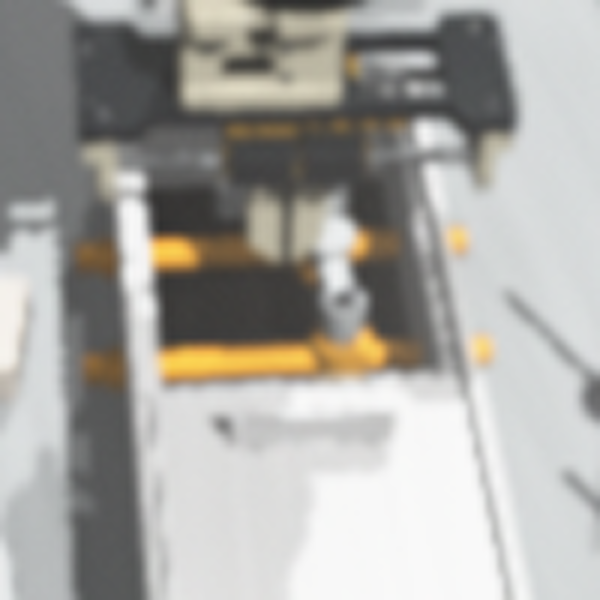

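Request:
step_arm(
  moves=[
    [[0, 0.003, -0.001, 0, 0], [0, 0.003, -0.001, 0, 0]],
  ],
)

```text
time: 11.83
tcp_pos: [560.2, 95.1, 29.8]
tool_rot: [-3.108, 0.293, 0.02]
contact_force: [-12.3, 5.1, 10.5]
width: 0.007
```

Request:
step_arm(
  moves=[
    [[0, 0.003, -0.001, 0, 0], [0, 0.003, -0.001, 0, 0]],
  ],
)

```text
time: 12.0
tcp_pos: [559.9, 95.3, 29.3]
tool_rot: [-3.106, 0.29, 0.038]
contact_force: [-15.0, 3.3, 18.6]
width: 0.008
```

```bash
python3 - <<'E'
from h import *
st()
snap("side",15)
a=cv2.imread("pics/side15.png")[125:225,280:380]; cv2.imwrite("pics/side15c.png",cv2.resize(a,None,fx=6,fy=6,interpolation=cv2.INTER_CUBIC))
E
```

```text
12.0 [559.9  95.3  29.3] box 4.1 104.7 F [-15.    3.3  18.6] [-3.106  0.29   0.038]
```

View pics/side15c.png

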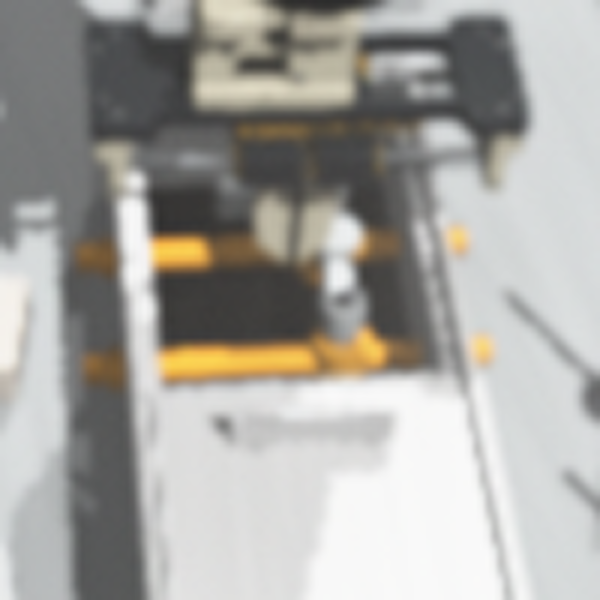

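Request:
step_arm(
  moves=[
    [[0, -0.006, 0.001, 0, 0], [0, -0.006, 0.001, 0, 0], [0, 0, 0, 0.02, 0], [0, 0, 0, 0.03, 0], [0, 0, 0, 0.03, 0], [0, 0, 0, 0.03, 0], [0, 0, -0.03, 0.02, 0], [0, 0, -0.03, 0, 0], [0, 0, -0.02, 0, 0], [0, 0, 0, 0, 0], [0, 0, 0, 0, 0]],
  ],
)

```text
time: 12.97
tcp_pos: [548.9, 11.5, 165.1]
tool_rot: [-3.109, 0.292, 0.02]
contact_force: [-0.2, 1.0, -0.8]
width: 0.003
```

```bash
python3 - <<'E'
from h import *
st()
snap("wrist",16)
a=cv2.imread("pics/wrist16.png")[0:240,200:440]; cv2.imwrite("pics/wrist16c.png",cv2.resize(a,None,fx=2.5,fy=2.5,interpolation=cv2.INTER_CUBIC))
E
```

```text
12.97 [548.9  11.5 165.1] box 8.0 20.3 F [-0.2  1.  -0.8] [-3.109  0.292  0.02 ]
```

View pics/wrist16c.png

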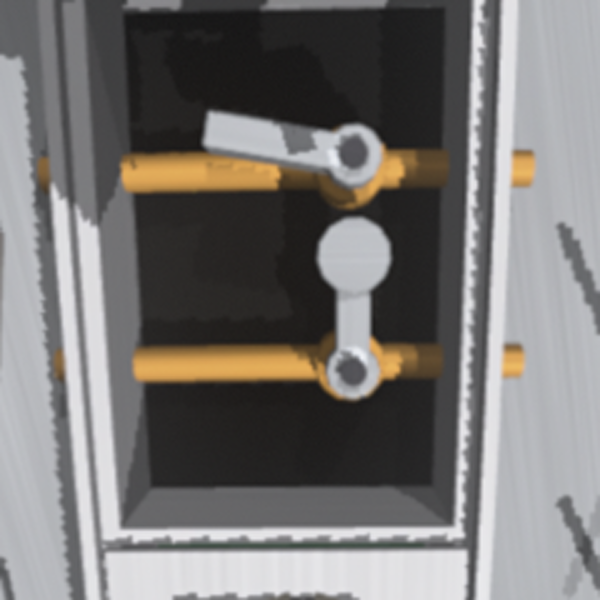

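```bash
python3 - <<'E'
from h import *
w=load("wrist16")
o=lambda u,z:np.array([(onz(w,u,z)[:2]-bc)@ex,(onz(w,u,z)[:2]-bc)@ey])
h=o((341.2,148.4),54);d=o((341.6,102.4),58);hp=o((341.2,62),54);tp=o((283.2,52),54)
print(h,d,np.linalg.norm(d-h),"theta",np.arctan2(d[1]-h[1],-(d[0]-h[0])))
ph=hp-h;print("pivot line dir vs y",np.arctan2(ph[0],ph[1]),np.linalg.norm(ph),"plain",hp,tp,np.arctan2(tp[1]-hp[1],-(tp[0]-hp[0])))
# plain before (wrist6/7)
for n,u,v in(("wrist6",(352,30),(297,20)),("wrist7",(364,72.5),(308,64.5))):
    w=load(n);a=o(u,54);b=o(v,54);print(n,np.arctan2(b[1]-a[1],-(b[0]-a[0])))
E
```

```text
[25.05672056 62.08390537] [ 24.91564563 102.74452867] 40.660868043204324 theta 1.5673267696258126
pivot line dir vs y -0.00668572411916895 74.61351234901146 plain [ 24.55787891 136.69575015] [-25.41091168 145.46976636] 0.1738180048240694
wrist6 0.17101011151121298
wrist7 0.13979664635254754
```

Request:
step_arm(
  moves=[
    [[0, 0, 0, 0.04, 0], [0, -0.01, 0.03, 0.03, 0], [0, -0.015, 0.038, 0.01, 0], [0, -0.015, 0.038, 0, 0], [0, -0.015, 0.038, 0, 0], [0, -0.015, 0.038, 0, 0], [0, -0.015, 0.038, 0, 0], [0, -0.015, 0.038, 0, 0], [0, -0.015, 0.038, 0, 0], [0, 0, 0, 0, 0], [0, 0, 0, 0, 0], [0, 0, 0, 0, 0]],
  ],
)

```text
time: 14.02
tcp_pos: [422.8, 321.7, 244.5]
tool_rot: [-3.111, 0.276, 0.021]
contact_force: [-0.1, 0.1, 0.1]
width: 0.006
```

```bash
python3 - <<'E'
from h import *
st()
snap("top",17);snap("side",17)
t=cv2.imread("pics/top17.png")[120:240,235:395]; cv2.imwrite("pics/top17c.png",cv2.resize(t,None,fx=5,fy=5,interpolation=cv2.INTER_CUBIC))
a=cv2.imread("pics/side17.png")[110:290,230:430]; cv2.imwrite("pics/side17c.png",cv2.resize(a,None,fx=3.3,fy=3.3,interpolation=cv2.INTER_CUBIC))
E
```

```text
14.02 [422.8 321.7 244.5] box -171.0 303.2 F [-0.1  0.1  0.1] [-3.111  0.276  0.021]
```

View pics/top17c.png

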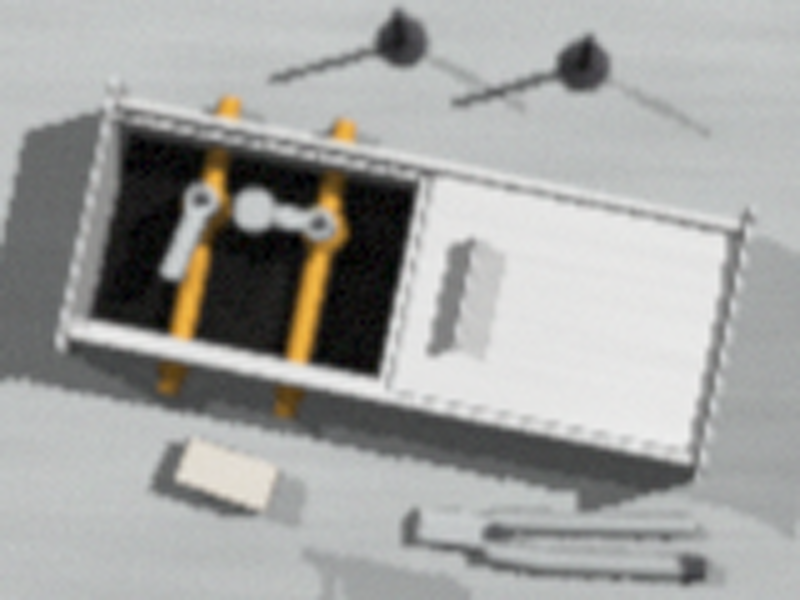

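View pics/side17c.png

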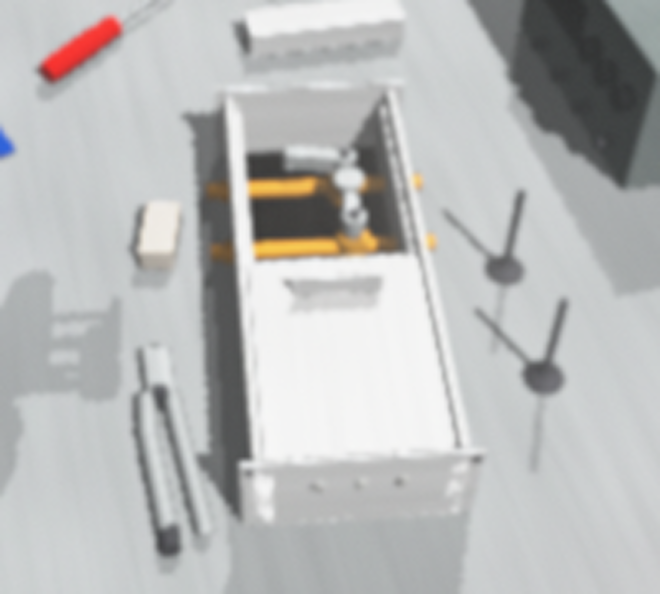

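```bash
python3 - <<'E'
from plant import job
print(job.finish_job())
E
```

```text
the job is handed in; nothing more can be done
None
```

The job is handed in at about 14 s of the 48 s allowed. The cover is open and the marked handle is shut.

- **Cover:** I slid the aluminium cover along its guides by its lip. It stopped against the far end plate at about 17 N. The final top and side pictures show no gap there, and both handles are uncovered.
- **Marked handle:** It is the disc handle on the valve at y = +60 mm. I turned it clockwise with the closed fingers until it stalled at about 15 N sideways. It then measured about 1.567 rad (1.571 is fully shut), give or take about 0.03 rad.
- **Plain handle and bystanders:** The plain handle measured 0.174 rad afterwards, against 0.14 to 0.17 rad before, which is within the measuring error. In the final pictures the bystanders near the box look unmoved. The trigger wheel was outside those crops, so I did not recheck it. The arm ended well clear, with no force on it.

**What disagreed:**
- **Fingertip height:** In the pictures the fingertips sat about 15 mm above the reported TCP. Because of that, my first push passed over the lip without moving anything, and I repeated it lower.
- **Box frame:** My frame for the box was about 3 to 4 mm off along its length. I allowed for it by using measured positions for the valves.
- **Force while shutting the handle:** An upward force on the fingers rose to 18.6 N during the last push and went away when I backed off.

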